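# Load a wound filter cartridge in the seal press and hold it pressed

### The arm

A 6-joint arm with a two-finger parallel gripper is mounted at the origin on the work surface. World frame = base frame: x ahead of the robot, y to its left, z up, the work surface at z = 0. Lengths are in m, angles in degrees, forces in N, time in s.
With the tool pointing down it reaches from about 0.4 to 0.825 m from the base axis. Payload 7 kg.
Tool frame: the origin (TCP) lies midway between the tips of the shut fingers; the grasp point (between the pads) lies 19 mm behind it; z points along the fingers, y is the line along which they close (so a half turn about z gives the same grasp; the last joint's range is limited). The gripper opens to 88 mm and grips with 3 to 60 N. Pads are 19 mm wide; open, the fingers measure 130 mm over their backs; the gripper's body (78 mm by 193 mm) begins 47 mm behind the grasp point.
Start: joints at [82.855, 20.546, 0.682, 0, -70.136, -16.507], TCP at [0.271, 0.618, 0.187] pointing down, gripper open.
Joint ranges: [-176.03, 176.03], [-82.01, 121.73], [-58.28, 71.71], [-173.87, 95.51], [-174.79, -0.11], [-173.66, 173.66]. Speed limits (degrees/s): [136.94, 136.94, 172.46, 180, 180, 180].

### API

Orientations are given as [roll, pitch, yaw] about the fixed x, y, z axes, in that order (R = Rz(yaw) Ry(pitch) Rx(roll)).
In Python, from plant import ctrl gives the robot as it stands. The module is installed in compiled form; this text tells all that it offers.
- The arm moves only by the tool send_rows, never from a script. Its argument "plan" is a list that holds one entry, the list of rows, each a list of 6 numbers: the shift along the tool's x, y, z in cm, then the turn, a rotation vector about the tool's x, y, z in degrees. A call has 1 to 8 rows; each row is the pose to reach, as a shift and turn from the pose commanded when the call began, along the tool's axes at that moment; what a row does not reach only later rows make up. A row lasts 1/12 s, in which the tool goes at most 41.7 mm and 7.16 degrees, less where a joint would pass 70% of its speed; a pose out of reach is approached as far as the arm can. A call with a gripper value outside its range is refused whole. "fingers" is the opening, from 0 (shut) to 1 (fully open), set as the call begins (left out, the last holds). The fingers move at their own pace and stop on an object; the grip force is fixed at half the most. Time passes only in rows, so rows that repeat a pose let the fingers close. It gives the time, the measured TCP pose, the force, the opening and the grip force at its end, in the units of the state.
- ctrl.get_obs(): the state, without advancing time (a new reading comes with each control period).
- ctrl.snapshot(name): name is "scene" or "top"; returns a dict with "img" (480x640x3 uint8, red, green, blue), "K" (3x3 intrinsics, pixels), "pose" (4x4, takes a point from camera to world coordinates). Camera axes: x right, y down, z forward; pixel columns grow to the right and rows downward; lengths in m; the calibration is good to about 2 mm. A picture is of the moment at which its call begins. There is no depth.
- ctrl.close_job(): hands the job in; it is judged then, once.
The state is a dict: "clock": time; "joint_pos": joint angles; "qvel": joint speeds; "tau": joint torques, N m; "tool_pos": TCP position; "orientation": TCP orientation; "force": force on the tool from outside, world axes, zero at the start; "moment": the same for the moment, N m; "opening": finger opening in m; "gripper_force": force on a finger pad.
Only numpy, scipy, OpenCV 4.12 (cv2) and the standard library are available. Lean on these libraries where they do the work, as an engineer would, in place of code of your own. Each camera call takes 0.05 s, during which the arm holds its last target. There are 200 camera calls.

### The job

Slide the string-wound filter cartridge up off its post, seat it upright on the short stub in the nest of the hand-lever press and let go of it; leave the plain white tube on the other post alone. Then flip the press's safety catch right over to the side so that it no longer bars the lever, and after that pull the lever's crossbar towards you and down to its stop, so the pad presses the cartridge. Finish with the gripper still on the crossbar, holding the lever down against its spring: do not let go.

Things in the scene. Friction and masses are not known exactly. Their poses are not given: they have to be found in the camera images.
- cartridge: string-wound filter cartridge, an off-white ring with criss-cross windings: 56 mm outside diameter, 50 mm tall, straight through bore 28 mm; about 0.14 kg. Origin at the centre of its underside, z up along the bore. It starts threaded on the post of cartridge_stand.
- cartridge_stand: fixed stand: dark steel disc 84 mm across and 12 mm thick with an upright steel post of 20 mm diameter in its centre, post top 89 mm above the table (27 mm above the top of the cartridge on it). Origin at the centre of the disc's underside on the table. Its place may be the nearer or the farther of the two stands.
- bare_core: plain smooth white tube (39 mm outside diameter, 65 mm tall) on the other, identical stand: not to be used or moved. Origin at the centre of its underside.
- press: hand-lever seal press, fixed, at a varying yaw. Origin on the table under the nest's centre; x from the nest towards the lever pivot (away from the robot), y to its left, z up. Base plate 15 mm thick, x -80 to 170, y -100 to 100 mm, with an outrigger to y 200 mm (x 65 to 145) for the catch. Two upright cheeks 130 mm high at x 73 to 117, y +-45 mm.
- nest (a point): centre of the nest's flat floor (a black disc 68 mm across, 23 mm above the table). An upright steel stub of 20 mm diameter with a tapered tip rises 28 mm above this point; the seated cartridge's origin is here. Open from above while the lever is up.
- catch (a joint): safety catch, hinge angle in rad: 0 (starts 0 to 0.12) = its tongue bars the lever, 1.0 = flipped right over outward (to the press's +y) against its stop. It moves with light friction (about 0.06 N m) and stays where left; from 0.75 up the tongue is well clear of the lever.
- catch_pivot (a point): the catch's hinge point, 152 mm above the table, at x 92, y 150 mm in the press frame; axis parallel to the press's x. From it a tongue 12 mm high and 10 mm thick runs 100 mm level towards -y across the front of the lever's left arm, and a thumb tab rises (see catch_tab).
- catch_tab (a point): the top end of the catch's thumb tab, a steel plate 60 mm long from the pivot, 26 mm wide (in press x), 7 mm thick. At angle 0 it leans 0.3 rad from upright towards the press's +y; pushing its inner face (the side facing the lever) towards +y with closed fingertips from above flips the catch.
- pull_lever (a joint): press lever, hinge angle in rad: 0 = raised, leaning 0.35 rad back from upright (sprung, it returns here when let go); 1.92 = pulled forward and down to its stop, arms level. While the catch is on, the tongue stands in the path of its left arm (reached at about 0.14): it must not be forced past (0.2 or more fails).
- lever_pivot (a point): centre of the lever's hinge axis, at x 95, y 0, z 110 mm in the press frame; the axis is parallel to the press's y. Growing angle carries the crossbar up-and-over towards the press's -x and then down, on a 180 mm radius.
- pull_bar: the lever's crossbar: black round bar, 18 mm diameter, 150 mm long along the press's y, on two 14 mm square arms at y +-62 mm (110 mm free between). Origin at its middle, 180 mm from lever_pivot; 279 mm above the table when raised, 110 mm at the stop. It can be pinched across from above and rolls on its own axis (so its orientation may vary). Holding it at the stop takes about 12 N.
- press_pad: round rubber pad of 42 mm diameter on a sprung plunger on the lever's cross-member, 95 mm from lever_pivot; origin at the centre of its pressing face. With a seated cartridge it touches the top about 0.06 rad before the stop, is pushed back about 6 mm at the stop, and then presses with about 9 N.
- core_stand: the other stand, identical to cartridge_stand, carrying the plain tube; origin at the centre of its underside.
There are look-alikes about, which are no part of the job. What is shaped like the cartridge_stand but blue or brown is not meant.

How it is judged (in metres and radians):
On the way, in this order (a step that is already met when the one before it is completed fails the run):
1. the cartridge is lifted clear above the top of its post (z of cartridge in the frame of cartridge_stand above 0.088 m), for 0.1 s.
2. the cartridge is seated upright on the nest's stub and let go (horizontal distance between cartridge and nest below 0.007 m and z of cartridge in the frame of nest between -0.004 and 0.004 m and angle between cartridge's own z axis and vertical below 0.1 rad and contact force between the fingers and cartridge below 0.1 N), for 0.3 s.
3. the safety catch is flipped over, with the lever still up (value of joint catch above 0.75 rad and value of joint pull_lever below 0.2 rad), for 0.1 s.
4. the lever is pulled down and the pad presses the cartridge (value of joint pull_lever above 1.86 rad and contact force between press_pad and cartridge above 3 N), for 0.3 s.
At the end, for the whole second after the job is handed in: Cartridge upright on the stub (within 7 mm of centre, 4 mm of the nest floor), catch above 0.7 rad, lever held above 1.86 rad, pad pressing the cartridge and fingers bearing on the crossbar with over 3 N each, the plain tube still on its post. The gripper keeps holding (all of step 4 and horizontal distance between cartridge and nest below 0.007 m and z of cartridge in the frame of nest between -0.004 and 0.004 m and angle between cartridge's own z axis and vertical below 0.1 rad and value of joint catch above 0.7 rad and contact force between the fingers and pull_bar above 3 N and horizontal distance between bare_core and core_stand below 0.012 m); the arm keeps its last pose, push and grip.
It fails at once if the lever is forced past the catch while the catch still bars it (value of joint catch below 0.5 rad and value of joint pull_lever above 0.2 rad).
It fails at once if the plain tube is disturbed (moved more than 15 mm) (distance of bare_core from where it was at the start of the episode above 0.015 m).
It also fails if it takes over 72 s, if anything falls off the work surface, if the arm or the gripper's body presses on something with over 40 N, if the wrist force passes 120 N, or if a joint passes its speed limit or range.

## Working session

There is one attempt and no reset: what is moved stays moved. The work goes in short steps, Python scripts to look and compute and a tool call to move; the robot and the scene stay as the last step left them, time stands still between calls to the robot, and variables do not carry over. Pictures are saved under pics/ and viewed, at most 10 in all, crops included, and the job is handed in when it is done.

Besides the shell and the picture viewer there is one more tool, called after "Emit:" as name([rows], argument=value, ...), one row to a line, values as JSON. send_rows: Moves the arm, as the interface text tells. Its arguments: {"type":"object","properties":{"plan":{"type":"array","items":{"type":"array","items":{"type":"array","items":{"type":"number"}}}},"fingers":{"type":"number"}},"required":["plan"]}

```bash
mkdir -p pics
python3 - <<'E'
from plant import ctrl
import cv2,numpy as np,pickle
print(ctrl.get_obs())
for n in("scene","top"):
    s=ctrl.snapshot(n); cv2.imwrite(f"pics/{n}0.png",s["img"][:,:,::-1]); pickle.dump(s,open(f"{n}0.pkl","wb")); print(n,s["K"].round(1).tolist(),s["pose"].round(4).tolist())
E
```

```text
{'clock': 0.0, 'joint_pos': array([ 8.28559576e+01,  2.05930291e+01,  6.32783422e-01, -2.04518274e-02,
       -7.01368139e+01, -1.65046271e+01]), 'qvel': array([-0.08030034,  0.03271814,  0.0061281 , -0.04520379, -0.07217935,
        0.09069016]), 'tau': array([ 4.37069320e-04, -5.82709622e+01,  2.93066704e+01,  6.99735850e+00,
        7.29675448e-03, -1.51614631e-04]), 'tool_pos': array([0.27058831, 0.61776458, 0.1860962 ]), 'orientation': array([ 1.79901477e+02, -9.14302872e-03, -2.36556269e+01]), 'force': array([ 1.02256029, -0.22213844, -0.19790876]), 'moment': array([ 0.03501718, -0.00047837,  0.00799395]), 'gripper_force': 0.0, 'opening': 0.08755159271886381}
scene [[577.2, 0.0, 313.6], [0.0, 577.2, 238.5], [0.0, 0.0, 1.0]] [[-0.3255, 0.6722, -0.665, 1.3081], [0.9455, 0.2338, -0.2264, 0.1651], [0.0033, -0.7025, -0.7117, 0.9719], [0.0, 0.0, 0.0, 1.0]]
top [[557.0, 0.0, 320.3], [0.0, 557.0, 233.9], [0.0, 0.0, 1.0]] [[-0.0208, -0.9808, 0.194, 0.3013], [-0.9998, 0.019, -0.0115, -0.0834], [0.0076, -0.1942, -0.9809, 1.5024], [0.0, 0.0, 0.0, 1.0]]
```

View pics/scene0.png

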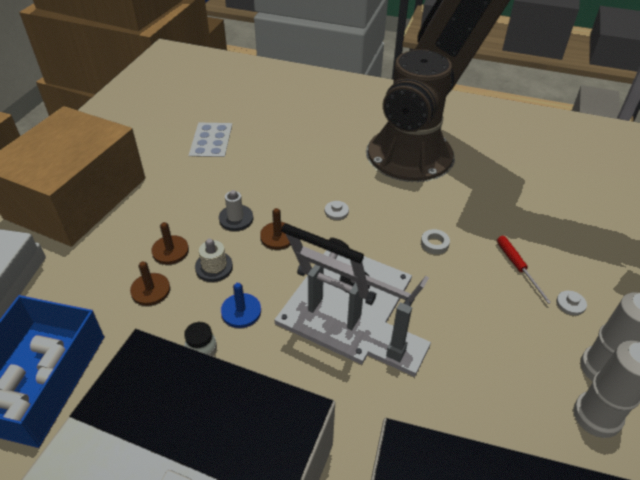

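View pics/top0.png

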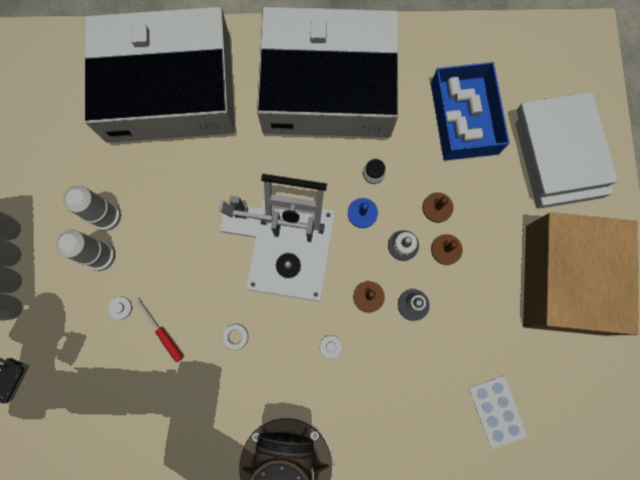

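```bash
cat > h.py <<'E'
import cv2,numpy as np,pickle
from plant import ctrl
def ray(s,u,v,z):
    d=s["pose"][:3,:3]@np.linalg.inv(s["K"])@[u,v,1.]; o=s["pose"][:3,3]
    return (o+d*(z-o[2])/d[2])[:2]
def proj(s,p):
    q=s["K"]@(s["pose"][:3,:3].T@(np.array(p,float)-s["pose"][:3,3])); return q[:2]/q[2]
def tri(a,pa,b,pb):
    A=[];B=[]
    for s,p in((a,pa),(b,pb)):
        d=s["pose"][:3,:3]@np.linalg.inv(s["K"])@[p[0],p[1],1.]; d/=np.linalg.norm(d)
        P=np.eye(3)-np.outer(d,d);A.append(P);B.append(P@s["pose"][:3,3])
    return np.linalg.lstsq(np.vstack(A),np.hstack(B),rcond=None)[0]
def load(n): return pickle.load(open(n+".pkl","rb"))
E
python3 - <<'E'
from h import *
t=load("top0");s=load("scene0")
ti=t["img"][:,:,::-1];si=s["img"][:,:,::-1]
a=cv2.resize(ti[160:310,210:340],None,fx=3.4,fy=3.4,interpolation=3)[:510,:442]
b=cv2.resize(ti[225:325,375:475],None,fx=3.4,fy=3.4,interpolation=3)
c=np.zeros((510,800,3),np.uint8);c[:,:442]=a;c[:340,450:790]=b;cv2.imwrite("pics/ct.png",c)
a=cv2.resize(si[180:290,190:300],None,fx=3,fy=3,interpolation=3)
b=cv2.resize(si[210:370,270:435],None,fx=2.8,fy=2.8,interpolation=3)
c=np.zeros((450,800,3),np.uint8);c[:330,:330]=a;c[:448,335:335+b.shape[1]]=b;cv2.imwrite("pics/cs.png",c)
hsv=cv2.cvtColor(ti,cv2.COLOR_BGR2HSV)
# black nest disc and bar, stands
for nm,(x0,y0,x1,y1),th,z in(("nest",(265,248,312,285),60,.023),("bar",(255,170,335,195),60,.279),("st1",(382,225,425,265),95,.012),("st2",(392,282,437,326),95,.012)):
    m=np.zeros(ti.shape[:2],np.uint8);m[y0:y1,x0:x1]=(hsv[y0:y1,x0:x1,2]<th)*255
    cs,_=cv2.findContours(m,cv2.RETR_EXTERNAL,cv2.CHAIN_APPROX_NONE);k=max(cs,key=cv2.contourArea)
    h=cv2.convexHull(k);r=cv2.minAreaRect(k);e=cv2.fitEllipse(h)
    print(nm,cv2.contourArea(k),r,e,"rect ctr",ray(t,*r[0],z),"ell ctr",ray(t,*e[0],z))
    if nm=="bar":
        bp=cv2.boxPoints(r);print([ray(t,*p,z).round(4).tolist() for p in bp])
E
```

```text
nest 410.5 ((287.7500305175781, 265.2500305175781), (22.62741470336914, 23.33452033996582), 45.0) ((287.8314208984375, 265.1265869140625), (23.39455795288086, 23.68120765686035), 43.68216323852539) rect ctr [ 0.51009476 -0.01187551] ell ctr [ 0.51042358 -0.0120964 ]
bar 375.0 ((293.4930419921875, 182.04612731933594), (64.38388061523438, 7.220098972320557), 8.583621978759766) ((293.85296630859375, 182.0778350830078), (10.945042610168457, 73.62074279785156), 98.79412841796875) rect ctr [ 0.66498363 -0.03915326] ell ctr [ 0.66489329 -0.03997269]
[[0.6693, 0.0346], [0.6862, 0.0321], [0.6607, -0.1129], [0.6439, -0.1101]]
st1 247.5 ((401.7763366699219, 246.091064453125), (29.900848388671875, 26.679018020629883), 47.290611267089844) ((402.68878173828125, 245.20431518554688), (29.36847686767578, 30.547256469726562), 106.60836791992188) rect ctr [ 0.55803901 -0.32169482] ell ctr [ 0.56043676 -0.32429966]
st2 723.0 ((413.0000305175781, 305.0), (31.11269760131836, 29.698482513427734), 45.0) ((412.8948669433594, 304.5263977050781), (30.584653854370117, 31.642667770385742), 126.92630004882812) rect ctr [ 0.39829759 -0.34377124] ell ctr [ 0.39955678 -0.34355751]
```

View pics/ct.png

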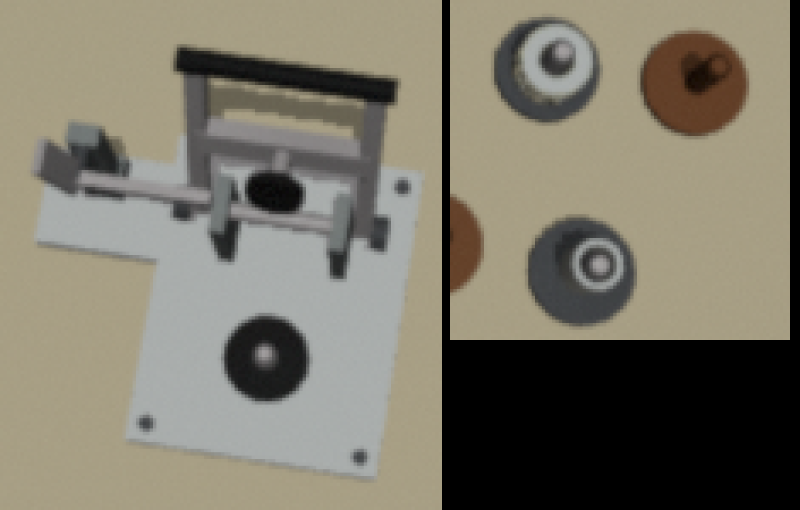

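View pics/cs.png

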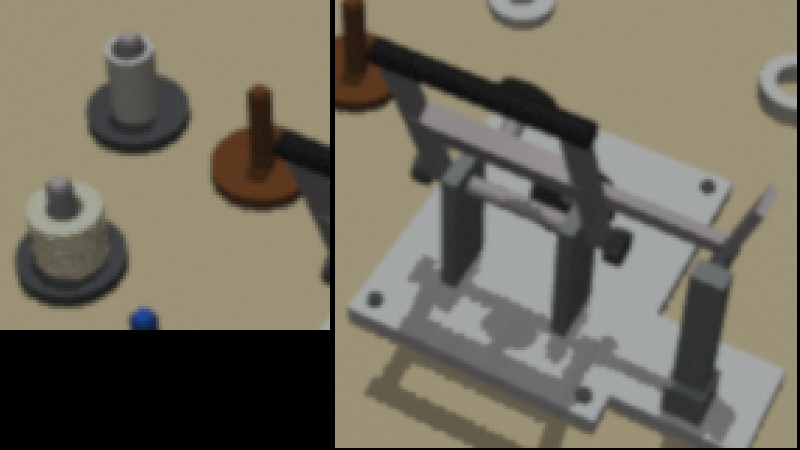

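Candidates: the wide wound ring on the dark stand at top-px (406,243) and scene-px (213,257), and the slim plain tube on the dark stand at (418,302) and (234,205). The brown and blue posts are bare look-alikes. The crops show the windings and width at (406,243), on the farther stand, so that's the cartridge. The lever is up and the catch tongue crosses its left arm, with the thumb tab at top-px ~(222,208).

```bash
cat >> h.py <<'E'
def rel(p,yaw):
    """shift (cm) and z turn (deg) in tool axes from the present pose to TCP p, tool down at yaw"""
    from scipy.spatial.transform import Rotation as R
    o=ctrl.get_obs(); R0=R.from_euler("xyz",o["orientation"],degrees=True)
    rv=(R0.inv()*R.from_euler("xyz",[180,0,yaw],degrees=True)).as_rotvec(degrees=True)
    print("clock",round(o["clock"],2),"tcp",o["tool_pos"].round(4),"rpy",o["orientation"].round(2),"F",o["force"].round(1),"-> shift cm",(R0.inv().apply(np.array(p)-o["tool_pos"])*100).round(2),"turn",rv.round(2))
E
python3 - <<'E'
from h import *
t=load("top0");s=load("scene0")
def blob(im,box,f):
    x0,y0,x1,y1=box;h=cv2.cvtColor(im["img"],cv2.COLOR_RGB2HSV).astype(int);m=np.zeros(h.shape[:2],np.uint8)
    m[y0:y1,x0:x1]=f(h[y0:y1,x0:x1])*255
    k=max(cv2.findContours(m,cv2.RETR_EXTERNAL,cv2.CHAIN_APPROX_NONE)[0],key=cv2.contourArea);return cv2.convexHull(k),cv2.contourArea(k)
for n,im,b in(("top",t,(382,225,425,265)),("scene",s,(190,230,238,282))):
    k,a=blob(im,b,lambda h:(h[...,2]>165)&(h[...,1]<60)); e=cv2.fitEllipse(k); print(n,"cart",a,e,ray(im,*e[0],.062))
    k,a=blob(im,b,lambda h:~((h[...,1]>60)&(h[...,2]>120))); e=cv2.fitEllipse(k); print(n,"disc+",a,e,ray(im,*e[0],.012))
print("bolts",[ray(t,*p,.015).round(4) for p in((252.9,284.4),(315.9,294.4),(328.2,215))])
# post tip by hand: top crop (564,50) ; scene crop (60,185)
print("post tri",tri(t,(375+114/3.4,225+50/3.4),s,(190+60/3,180+184/3)))
print("tab tri",tri(t,(210+48/3.4,160+148/3.4),s,(270+(770-335)/2.8,210+193/2.8)))
n=np.array([.5104,-.0121,0]);psi=np.radians(-10);c,q=np.cos(psi),np.sin(psi)
P=lambda x,y,z:n+[c*x-q*y,q*x+c*y,z]
for nm,p in(("pivot",(.092,.150,.152)),("tab",(.092,.1677,.209)),("bar",(.1567,0,.279)),("end",(-.085,0,.11))): print(nm,P(*p).round(4),proj(t,P(*p)).round(1),proj(s,P(*p)).round(1))
rel([.56,-.324,.17],-10)
E
```

```text
Traceback (most recent call last):
cv2.error: OpenCV(4.12.0) /io/opencv/modules/imgproc/src/shapedescr.cpp:361: error: (-201:Incorrect size of input array) There should be at least 5 points to fit the ellipse in function 'fitEllipseNoDirect'
```

Run:
```python
from h import *
t=load("top0");s=load("scene0")
def blob(im,box,f):
    x0,y0,x1,y1=box;h=cv2.cvtColor(im["img"],cv2.COLOR_RGB2HSV).astype(int);m=np.zeros(h.shape[:2],np.uint8)
    m[y0:y1,x0:x1]=f(h[y0:y1,x0:x1])*255
    k=max(cv2.findContours(m,cv2.RETR_EXTERNAL,cv2.CHAIN_APPROX_NONE)[0],key=cv2.contourArea);return cv2.convexHull(k),cv2.contourArea(k)
h=cv2.cvtColor(t["img"],cv2.COLOR_RGB2HSV); print([h[y,x].tolist() for x,y in((400,243),(412,243),(405,250),(404,257),(385,230))])
for n,im,b in(("top",t,(382,225,425,265)),("scene",s,(190,230,238,282))):
  for th in(120,150):
    k,a=blob(im,b,lambda h:(h[...,2]>th)&(h[...,1]<55))
    if len(k)>5: e=cv2.fitEllipse(k); print(n,th,"cart",a,e,ray(im,*e[0],.062))
  k,a=blob(im,b,lambda h:~((h[...,1]>60)&(h[...,2]>120)))
  if len(k)>5: e=cv2.fitEllipse(k); print(n,"disc+",a,e,ray(im,*e[0],.012))
print("bolts",[ray(t,*p,.015).round(4) for p in((252.9,284.4),(315.9,294.4),(328.2,215))])
print("post tri",tri(t,(375+114/3.4,225+50/3.4),s,(190+60/3,180+184/3)))
print("tab tri",tri(t,(210+48/3.4,160+148/3.4),s,(270+(770-335)/2.8,210+193/2.8)))
n=np.array([.5104,-.0121,0]);psi=np.radians(-10);c,q=np.cos(psi),np.sin(psi)
P=lambda x,y,z:n+[c*x-q*y,q*x+c*y,z]
for nm,p in(("pivot",(.092,.150,.152)),("tab",(.092,.1677,.209)),("bar",(.1567,0,.279)),("end",(-.085,0,.11))): print(nm,P(*p).round(4),proj(t,P(*p)).round(1),proj(s,P(*p)).round(1))
rel([.56,-.324,.17],-10)
```

```text
[[70, 5, 157], [68, 6, 166], [83, 6, 173], [105, 15, 68], [23, 52, 166]]
scene 120 cart 393.0 ((210.27381896972656, 248.52320861816406), (20.889562606811523, 27.59918975830078), 70.17684173583984) [ 0.56072438 -0.32679602]
scene 150 cart 177.5 ((210.90927124023438, 248.2369384765625), (18.229202270507812, 26.252185821533203), 80.3519058227539) [ 0.55949197 -0.32587282]
bolts [array([0.4615, 0.0821]), array([ 0.4314, -0.0857]), array([ 0.6479, -0.1236])]
post tri [ 0.56107774 -0.32636261  0.08528264]
tab tri [0.63291249 0.13341388 0.21654897]
pivot [0.627  0.1196 0.152 ] [231.8 212.4] [410.7 297.8]
tab [0.6301 0.1371 0.209 ] [221.  205.8] [424.2 281. ]
bar [ 0.6647 -0.0393  0.279 ] [293.6 182.2] [321.9 242.4]
end [0.4267 0.0027 0.11  ] [280.5 293.7] [374.5 226.8]
clock 0.1 tcp [0.2706 0.6178 0.1862] rpy [ 1.7991e+02 -1.0000e-02 -2.3660e+01] F [-0.3  0.4 -0.1] -> shift cm [64.3  74.65  1.74] turn [  0.09   0.   -13.66]
```

Emit:
send_rows([
  [[25, 29, -2, 0, 0, -13.7], [25, 29, -2, 0, 0, -13.7], [25, 29, -2, 0, 0, -13.7], [25, 29, -2, 0, 0, -13.7], [25, 29, -2, 0, 0, -13.7], [25, 29, -2, 0, 0, -13.7], [25, 29, -2, 0, 0, -13.7], [25, 29, -2, 0, 0, -13.7]],
], fingers=1)

```text
clock: 0.77
tool_pos: [0.3687, 0.298, 0.2044]
orientation: [180.0, 0.0, -9.9]
force: [0.5, -0.1, 0.6]
opening: 0.0877
gripper_force: 0.0
```

```bash
python3 -c "
from h import *
rel([.5605,-.326,.17],-10)"
```

```text
clock 0.77 tcp [0.3687 0.298  0.2044] rpy [ 1.7999e+02  1.0000e-02 -9.9300e+00] F [ 0.5 -0.1  0.6] -> shift cm [29.66 58.15  3.44] turn [0.01 0.01 0.07]
```

Emit:
send_rows([
  [[29.7, 58.1, 2, 0, 0, 0], [29.7, 58.1, 2, 0, 0, 0], [29.7, 58.1, 2, 0, 0, 0], [29.7, 58.1, 2, 0, 0, 0], [29.7, 58.1, 2, 0, 0, 0], [29.7, 58.1, 2, 0, 0, 0], [29.7, 58.1, 2, 0, 0, 0], [29.7, 58.1, 2, 0, 0, 0]],
])

```text
clock: 1.43
tool_pos: [0.4668, -0.0204, 0.1943]
orientation: [-180.0, -0.0, -9.9]
force: [0.4, 1.7, -0.3]
opening: 0.0877
gripper_force: 0.0
```

```bash
python3 -c "
from h import *
rel([.5605,-.326,.17],-10)"
```

```text
clock 1.43 tcp [ 0.4668 -0.0204  0.1943] rpy [-1.7998e+02 -2.0000e-02 -9.9400e+00] F [ 0.4  1.7 -0.3] -> shift cm [14.51 28.49  2.43] turn [-0.02 -0.02  0.06]
```

Emit:
send_rows([
  [[14.5, 28.5, 2.4, 0, 0, 0], [14.5, 28.5, 2.4, 0, 0, 0], [14.5, 28.5, 2.4, 0, 0, 0], [14.5, 28.5, 2.4, 0, 0, 0], [14.5, 28.5, 2.4, 0, 0, 0], [14.5, 28.5, 2.4, 0, 0, 0], [14.5, 28.5, 2.4, 0, 0, 0], [14.5, 28.5, 2.4, 0, 0, 0]],
])

```text
clock: 2.1
tool_pos: [0.5604, -0.3273, 0.1689]
orientation: [180.0, 0.1, -10.0]
force: [0.6, 1.4, 0.4]
opening: 0.0876
gripper_force: 0.0
```

Emit:
send_rows([
  [[0, 0, 0, 0, 0, 0], [0, 0, 0, 0, 0, 0], [0, 0, 0, 0, 0, 0]],
])

```text
clock: 2.35
tool_pos: [0.5599, -0.3239, 0.1695]
orientation: [-180.0, 0.1, -10.0]
force: [0.0, 0.5, -0.1]
opening: 0.0879
gripper_force: 0.0
```

```bash
python3 -c "
from h import *
rel([.5605,-.326,.031],-10)"
```

```text
clock 2.35 tcp [ 0.5599 -0.3239  0.1695] rpy [-1.7998e+02  8.0000e-02 -9.9900e+00] F [ 0.   0.5 -0.1] -> shift cm [ 0.12  0.2  13.85] turn [-0.02  0.08  0.01]
```

Emit:
send_rows([
  [[0.1, 0.2, 2, 0, 0, 0], [0.1, 0.2, 4.5, 0, 0, 0], [0.1, 0.2, 7, 0, 0, 0], [0.1, 0.2, 9.5, 0, 0, 0], [0.1, 0.2, 11.5, 0, 0, 0], [0.1, 0.2, 13, 0, 0, 0], [0.1, 0.2, 13.7, 0, 0, 0], [0.1, 0.2, 13.7, 0, 0, 0]],
])

```text
clock: 3.02
tool_pos: [0.5601, -0.3247, 0.0321]
orientation: [-180.0, 0.1, -9.9]
force: [-0.5, 0.2, 0.9]
opening: 0.0877
gripper_force: 0.0
```

Emit:
send_rows([
  [[0, 0, 0, 0, 0, 0], [0, 0, 0, 0, 0, 0], [0, 0, 0, 0, 0, 0], [0, 0, 0, 0, 0, 0], [0, 0, 0, 0, 0, 0], [0, 0, 0, 0, 0, 0], [0, 0, 0, 0, 0, 0], [0, 0, 0, 0, 0, 0]],
], fingers=0)

```text
clock: 3.68
tool_pos: [0.5611, -0.3263, 0.0333]
orientation: [180.0, -0.0, -10.0]
force: [0.4, 0.3, -0.4]
opening: 0.0398
gripper_force: 0.0
```

Run:
```python
from h import *
a=ctrl.snapshot("scene")["img"][150:330,130:330,::-1];b=ctrl.snapshot("top")["img"][190:340,330:480,::-1]
c=np.zeros((600,800,3),np.uint8);c[:360,:400]=cv2.resize(a,None,fx=2,fy=2);c[:390,405:795]=cv2.resize(b,(390,390));cv2.imwrite("pics/g1.png",c[:400])
o=ctrl.get_obs();print(o["opening"],o["gripper_force"],o["tool_pos"])
```

```text
0.03198189724157701 0.0 [ 0.56100116 -0.32623264  0.03320789]
```

View pics/g1.png

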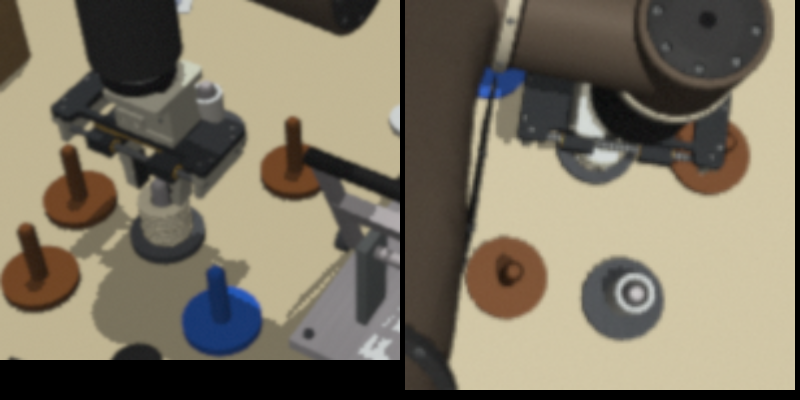

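Run:
```python
from h import *
out=[]
for n,(x,y) in(("scene",(155,200)),("top",(365,205))):
    s=ctrl.snapshot(n);a=cv2.resize(s["img"][y:y+80,x:x+80,::-1],None,fx=5,fy=5,interpolation=3)
    for z,c in((.033,(0,0,255)),(.052,(0,255,0)),(.1,(255,0,0))):
        u=(proj(s,[.561,-.326,z])-[x,y]+.5)*5;cv2.drawMarker(a,tuple(int(v) for v in u),c,0,10,1)
    out.append(a)
cv2.imwrite("pics/g2.png",np.hstack(out))
o=ctrl.get_obs();print(o["opening"],o["gripper_force"],o["tool_pos"],o["joint_pos"])
```

```text
0.023889640358473237 0.0 [ 0.56099515 -0.32622179  0.0331619 ] [-1.29872974e+01  2.55152981e+01 -1.33688816e+01  3.07774819e-04
 -5.11235976e+01  9.30308551e+01]
```

View pics/g2.png

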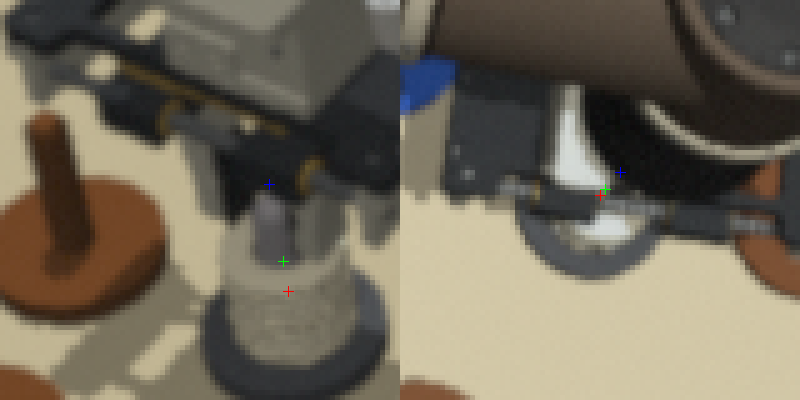

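The fingers closed with no cartridge between them. The tips seem to sit higher than the TCP reading says: left tip near crop (205,212), right tip near (325,262). I'll back off and measure the shut fingertips against the reported TCP.

Emit:
send_rows([
  [[0, 0, 0, 0, 0, 0], [0, 0, 0, 0, 0, 0], [0, 0, -3, 0, 0, 0], [0, 0, -6, 0, 0, 0], [0, 0, -9, 0, 0, 0], [0, 0, -12, 0, 0, 0], [0, 0, -14, 0, 0, 0], [0, 0, -14, 0, 0, 0]],
], fingers=0.6)

```text
clock: 4.55
tool_pos: [0.5636, -0.3274, 0.1791]
orientation: [179.9, -0.5, -9.9]
force: [0.4, -0.7, 0.7]
opening: 0.0522
gripper_force: 0.0
```

Emit:
send_rows([
  [[-6, -10, -4, 0, 0, 0], [-6, -10, -4, 0, 0, 0], [-6, -10, -4, 0, 0, 0], [-6, -10, -4, 0, 0, 0], [-6, -10, -4, 0, 0, 0], [-6, -10, -4, 0, 0, 0], [-6, -10, -4, 0, 0, 0], [-6, -10, -4, 0, 0, 0]],
], fingers=0)

```text
clock: 5.22
tool_pos: [0.5191, -0.218, 0.2122]
orientation: [180.0, 0.1, -10.0]
force: [1.3, 0.1, -0.5]
opening: 0.0047
gripper_force: 0.0
```

Run:
```python
from h import *
o=ctrl.get_obs();p=o["tool_pos"];print(o["opening"],p,o["orientation"])
out=[]
for n in("scene","top"):
    s=ctrl.snapshot(n);u=proj(s,p);x,y=(int(v)-45 for v in u);a=cv2.resize(s["img"][y:y+90,x:x+90,::-1],(400,400),interpolation=3)
    for z,c in((0,(0,0,255)),(.019,(0,255,0)),(.066,(255,0,0))):
        v=(proj(s,p+[0,0,z])-[x,y]+.5)*400/90;cv2.drawMarker(a,tuple(int(i) for i in v),c,0,10,1)
    print(n,x,y,u);out.append(a);pickle.dump(s,open(n+"1.pkl","wb"))
cv2.imwrite("pics/g3.png",np.hstack(out))
```

```text
0.004657256770273882 [ 0.51909763 -0.21804154  0.21224148] [ 1.79991124e+02  9.27249033e-02 -1.00166028e+01]
scene 214 150 [259.51472058 195.26945363]
top 326 203 [371.45471499 248.5397303 ]
```

View pics/g3.png

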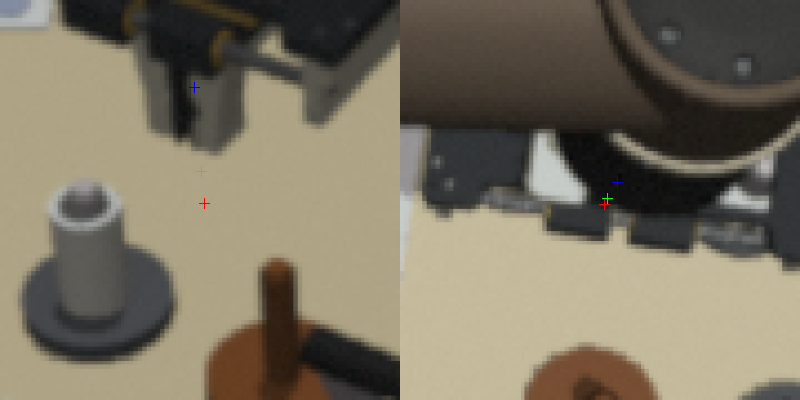

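The scene view puts the shut tips ~35 mm above the reported TCP (crop (190,142) against the mark at (204,203)). I'll check this by touching the shut tips to the top of the fixed post, known height 89 mm.

```bash
python3 -c "
from h import *
rel([.5605,-.326,.10],-10)"
```

```text
clock 5.32 tcp [ 0.5191 -0.218   0.2123] rpy [ 1.7999e+02  9.0000e-02 -1.0020e+01] F [0.1 0.4 0.3] -> shift cm [ 5.97  9.91 11.23] turn [ 0.01  0.09 -0.02]
```

Emit:
send_rows([
  [[2, 3.3, 1, 0, 0, 0], [4, 6.6, 3, 0, 0, 0], [6, 9.9, 5, 0, 0, 0], [6, 9.9, 8, 0, 0, 0], [6, 9.9, 10, 0, 0, 0], [6, 9.9, 11.2, 0, 0, 0], [6, 9.9, 11.2, 0, 0, 0], [6, 9.9, 11.2, 0, 0, 0]],
], fingers=0)

```text
clock: 5.98
tool_pos: [0.5612, -0.3255, 0.1012]
orientation: [180.0, 0.1, -9.9]
force: [0.4, -0.8, 1.0]
opening: 0.0001
gripper_force: 0.0
```

Emit:
send_rows([
  [[0, 0, 0.3, 0, 0, 0], [0, 0, 0.6, 0, 0, 0], [0, 0, 0.9, 0, 0, 0], [0, 0, 1.2, 0, 0, 0], [0, 0, 1.5, 0, 0, 0], [0, 0, 1.5, 0, 0, 0]],
])

```text
clock: 6.48
tool_pos: [0.5609, -0.3249, 0.0858]
orientation: [-180.0, 0.0, -9.9]
force: [-0.6, -0.2, -1.0]
opening: 0.0004
gripper_force: 0.0
```

Emit:
send_rows([
  [[0, 0, 0.4, 0, 0, 0], [0, 0, 0.8, 0, 0, 0], [0, 0, 1.2, 0, 0, 0], [0, 0, 1.6, 0, 0, 0], [0, 0, 2.0, 0, 0, 0], [0, 0, 2.4, 0, 0, 0], [0, 0, 2.4, 0, 0, 0]],
])

```text
clock: 7.07
tool_pos: [0.5606, -0.325, 0.0611]
orientation: [-180.0, 0.1, -10.0]
force: [-0.4, -0.1, -0.4]
opening: 0.0001
gripper_force: 0.0
```

Emit:
send_rows([
  [[0, 0, 0.2, 0, 0, 0], [0, 0, 0.4, 0, 0, 0], [0, 0, 0.4, 0, 0, 0]],
])

```text
clock: 7.32
tool_pos: [0.5611, -0.3251, 0.0579]
orientation: [-180.0, 0.0, -10.0]
force: [-0.0, -0.1, -0.1]
opening: 0.0001
gripper_force: 0.0
```

Emit:
send_rows([
  [[0, 0, 0.2, 0, 0, 0], [0, 0, 0.3, 0, 0, 0], [0, 0, 0.3, 0, 0, 0]],
])

```text
clock: 7.57
tool_pos: [0.5611, -0.3252, 0.055]
orientation: [-180.0, 0.0, -10.0]
force: [-0.1, 0.8, 0.4]
opening: 0.0001
gripper_force: 0.0
```

Emit:
send_rows([
  [[0, 0, 0.2, 0, 0, 0], [0, 0, 0.2, 0, 0, 0]],
])

```text
clock: 7.73
tool_pos: [0.5611, -0.3251, 0.0529]
orientation: [-180.0, 0.0, -10.0]
force: [-0.1, 0.2, -0.6]
opening: 0.0004
gripper_force: 0.0
```

Emit:
send_rows([
  [[0, 0, 0.2, 0, 0, 0], [0, 0, 0.2, 0, 0, 0]],
])

```text
clock: 7.9
tool_pos: [0.561, -0.3251, 0.0509]
orientation: [-180.0, 0.0, -10.0]
force: [0.5, 0.5, 0.1]
opening: 0.0004
gripper_force: 0.0
```

Emit:
send_rows([
  [[0, 0, 0.2, 0, 0, 0], [0, 0, 0.2, 0, 0, 0]],
])

```text
clock: 8.07
tool_pos: [0.5614, -0.3253, 0.0499]
orientation: [180.0, -0.0, -9.9]
force: [-0.5, 1.0, 5.0]
opening: 0.0003
gripper_force: 1.9
```

Contact at reported z ≈ 0.050 on the 0.089 m post top, so the real tip is 39 mm above the reported TCP (matching the picture). From here on I use reported z = real z − 0.039.

Emit:
send_rows([
  [[0, 0, -2, 0, 0, 0], [0, 0, -4, 0, 0, 0], [0, 0, -5, 0, 0, 0], [0, 0, -5, 0, 0, 0], [0, 0, -5, 0, 0, 0], [0, 0, -5, 0, 0, 0], [0, 0, -5, 0, 0, 0], [0, 0, -5, 0, 0, 0]],
], fingers=1)

```text
clock: 8.73
tool_pos: [0.5606, -0.325, 0.0981]
orientation: [-180.0, 0.1, -10.0]
force: [-0.4, 0.2, 0.1]
opening: 0.0481
gripper_force: 0.0
```

Emit:
send_rows([
  [[0, 0, 0, 0, 0, 0], [0, 0, 0, 0, 0, 0], [0, 0, 0, 0, 0, 0], [0, 0, 0, 0, 0, 0], [0, 0, 0, 0, 0, 0], [0, 0, 0, 0, 0, 0]],
])

```text
clock: 9.23
tool_pos: [0.5613, -0.3252, 0.0993]
orientation: [-180.0, -0.0, -9.9]
force: [0.2, -0.1, 0.9]
opening: 0.0857
gripper_force: 0.0
```

```bash
python3 -c "
from h import *
rel([.5605,-.326,-.005],-10);print(ctrl.get_obs()['opening'])"
```

```text
clock 9.23 tcp [ 0.5613 -0.3252  0.0993] rpy [-1.80e+02 -1.00e-02 -9.95e+00] F [ 0.2 -0.1  0.9] -> shift cm [-0.06  0.09 10.43] turn [-0.   -0.01  0.05]
0.08567371783702324
```

Emit:
send_rows([
  [[0, 0.1, 2.5, 0, 0, 0], [0, 0.1, 5, 0, 0, 0], [0, 0.1, 6.5, 0, 0, 0], [0, 0.1, 7, 0, 0, 0], [0, 0.1, 7.5, 0, 0, 0], [0, 0.1, 8, 0, 0, 0], [0, 0.1, 8.5, 0, 0, 0], [0, 0.1, 8.5, 0, 0, 0]],
])

```text
clock: 9.9
tool_pos: [0.5611, -0.3261, 0.014]
orientation: [-180.0, 0.0, -10.0]
force: [1.0, -0.3, -0.1]
opening: 0.0875
gripper_force: 0.0
```

Emit:
send_rows([
  [[0, 0, 0.4, 0, 0, 0], [0, 0, 0.8, 0, 0, 0], [0, 0, 1.2, 0, 0, 0], [0, 0, 1.6, 0, 0, 0], [0, 0, 1.9, 0, 0, 0], [0, 0, 1.9, 0, 0, 0]],
])

```text
clock: 10.4
tool_pos: [0.5605, -0.326, -0.0057]
orientation: [-180.0, 0.1, -10.0]
force: [0.9, 0.5, 0.2]
opening: 0.0876
gripper_force: 0.0
```

Emit:
send_rows([
  [[0, 0, 0, 0, 0, 0], [0, 0, 0, 0, 0, 0], [0, 0, 0, 0, 0, 0], [0, 0, 0, 0, 0, 0], [0, 0, 0, 0, 0, 0], [0, 0, 0, 0, 0, 0], [0, 0, 0, 0, 0, 0], [0, 0, 0, 0, 0, 0]],
], fingers=0)

```text
clock: 11.07
tool_pos: [0.5612, -0.3262, -0.0046]
orientation: [180.0, -0.0, -9.9]
force: [0.6, 1.0, 1.9]
opening: 0.0551
gripper_force: 30.0
```

Emit:
send_rows([
  [[0, 0, -1, 0, 0, 0], [0, 0, -3, 0, 0, 0], [0, 0, -6, 0, 0, 0], [0, 0, -9, 0, 0, 0], [0, 0, -11, 0, 0, 0], [0, 0, -12, 0, 0, 0], [0, 0, -12, 0, 0, 0], [0, 0, -12, 0, 0, 0]],
])

```text
clock: 11.73
tool_pos: [0.5607, -0.3259, 0.1149]
orientation: [-180.0, -0.0, -10.0]
force: [-0.4, 0.3, -2.8]
opening: 0.055
gripper_force: 30.0
```

```bash
python3 -c "
from h import *
rel([.5104,-.0121,.075],-10);print(ctrl.get_obs()['opening'])"
```

```text
clock 11.73 tcp [ 0.5607 -0.3259  0.1149] rpy [-179.97   -0.     -9.97] F [-0.4  0.3 -2.8] -> shift cm [-10.39 -30.03   4.01] turn [-0.03 -0.    0.03]
0.05502225501044059
```

Emit:
send_rows([
  [[-0.7, -2, 0, 0, 0, 0], [-1.7, -5, 0, 0, 0, 0], [-3.1, -9, 0, 0, 0, 0], [-4.5, -13, 0, 0, 0, 0], [-5.9, -17, 0, 0, 0, 0], [-7.3, -21, 0, 0, 0, 0], [-8.6, -25, 0, 0, 0, 0], [-9.7, -28, 0, 0, 0, 0]],
])

```text
clock: 12.4
tool_pos: [0.5119, -0.0317, 0.1133]
orientation: [179.9, 0.2, -9.9]
force: [1.3, 0.4, -0.7]
opening: 0.055
gripper_force: 30.0
```

Emit:
send_rows([
  [[-0.4, -1.2, 0, 0, 0, 0], [-0.7, -2, 0, 0, 0, 0], [-0.7, -2, 1, 0, 0, 0], [-0.7, -2, 2, 0, 0, 0], [-0.7, -2, 2.5, 0, 0, 0], [-0.7, -2, 2.5, 0, 0, 0], [-0.7, -2, 2.5, 0, 0, 0]],
])

```text
clock: 12.98
tool_pos: [0.5099, -0.0139, 0.0892]
orientation: [179.9, 0.1, -10.0]
force: [-0.4, 0.2, -1.1]
opening: 0.0554
gripper_force: 30.0
```

Run:
```python
from h import *
rel([.5104,-.0121,.03],-10);out=[]
for n,(x,y) in(("scene",(300,190)),("top",(238,215))):
    s=ctrl.snapshot(n);pickle.dump(s,open(n+"2.pkl","wb"));out.append(cv2.resize(s["img"][y:y+100,x:x+100,::-1],(400,400),interpolation=3))
cv2.imwrite("pics/n1.png",np.hstack(out))
```

```text
clock 12.98 tcp [ 0.5099 -0.0139  0.0892] rpy [ 1.7993e+02  1.1000e-01 -1.0040e+01] F [-0.4  0.2 -1.1] -> shift cm [ 0.02 -0.2   5.92] turn [ 0.07  0.11 -0.04]
```

View pics/n1.png

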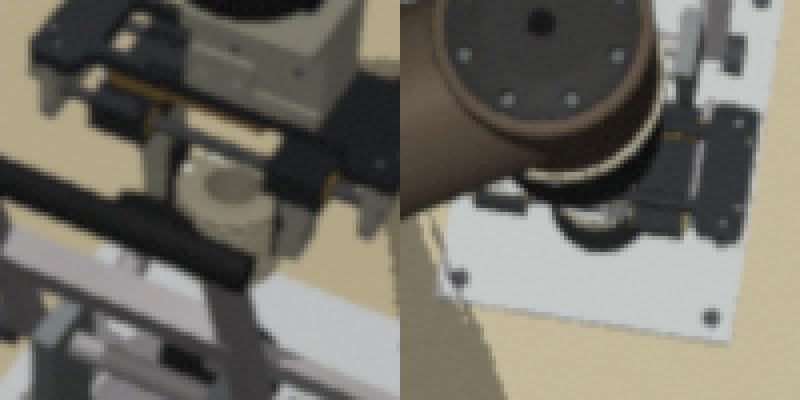

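The picture shows the cartridge hanging upright from the fingers with its bore at scene crop (230,182). The black nest disc edge peeks out beneath it in the top view.

Run:
```python
from h import *
s=load("scene2");print(ray(s,357.5,235.5,.156))
rel([.5104,-.0121,.0065],-10)
```

```text
[ 0.50895565 -0.01445217]
clock 13.08 tcp [ 0.5106 -0.0135  0.0902] rpy [ 1.7998e+02  1.0000e-02 -1.0020e+01] F [ 1.1  0.2 -1.2] -> shift cm [-0.05 -0.13  8.37] turn [ 0.02  0.01 -0.02]
```

Emit:
send_rows([
  [[0, -0.2, 1, 0, 0, 0], [0, -0.2, 2.5, 0, 0, 0], [0, -0.2, 4, 0, 0, 0], [0, -0.2, 4.5, 0, 0, 0], [0, -0.2, 5, 0, 0, 0], [0, -0.2, 5.4, 0, 0, 0], [0, -0.2, 5.7, 0, 0, 0], [0, -0.2, 5.7, 0, 0, 0]],
])

```text
clock: 13.75
tool_pos: [0.5108, -0.0107, 0.033]
orientation: [180.0, 0.0, -10.0]
force: [-1.0, 0.1, -2.1]
opening: 0.0551
gripper_force: 30.0
```

Passing the stub tip, so slow steps now.

Emit:
send_rows([
  [[0, 0.05, 0.3, 0, 0, 0], [0, 0.05, 0.6, 0, 0, 0], [0, 0.05, 0.9, 0, 0, 0], [0, 0.05, 0.9, 0, 0, 0]],
])

```text
clock: 14.08
tool_pos: [0.5104, -0.0113, 0.0237]
orientation: [180.0, 0.0, -10.0]
force: [-0.6, 0.3, -2.3]
opening: 0.0551
gripper_force: 30.0
```

Emit:
send_rows([
  [[0, 0, 0.4, 0, 0, 0], [0, 0, 0.8, 0, 0, 0], [0, 0, 1.2, 0, 0, 0], [0, 0, 1.4, 0, 0, 0], [0, 0, 1.4, 0, 0, 0]],
])

```text
clock: 14.5
tool_pos: [0.5102, -0.0114, 0.0095]
orientation: [180.0, 0.1, -10.0]
force: [0.3, 0.5, -2.2]
opening: 0.0553
gripper_force: 30.0
```

Emit:
send_rows([
  [[0, 0, 0.1, 0, 0, 0], [0, 0, 0.2, 0, 0, 0], [0, 0, 0.2, 0, 0, 0]],
])

```text
clock: 14.75
tool_pos: [0.5107, -0.0112, 0.0082]
orientation: [180.0, 0.0, -9.9]
force: [0.7, 0.1, -1.1]
opening: 0.0551
gripper_force: 30.0
```

Emit:
send_rows([
  [[0, 0, 0.1, 0, 0, 0], [0, 0, 0.1, 0, 0, 0]],
])

```text
clock: 14.92
tool_pos: [0.5107, -0.0112, 0.0072]
orientation: [-180.0, -0.0, -10.0]
force: [-0.1, -0.1, -1.4]
opening: 0.0554
gripper_force: 30.0
```

Emit:
send_rows([
  [[0, 0, 0.05, 0, 0, 0], [0, 0, 0.05, 0, 0, 0], [0, 0, 0.05, 0, 0, 0], [0, 0, 0.05, 0, 0, 0], [0, 0, 0.05, 0, 0, 0], [0, 0, 0.05, 0, 0, 0], [0, 0, 0.05, 0, 0, 0], [0, 0, 0.05, 0, 0, 0]],
], fingers=1)

```text
clock: 15.58
tool_pos: [0.5107, -0.0112, 0.0068]
orientation: [-180.0, -0.0, -10.0]
force: [0.3, -0.9, -0.5]
opening: 0.0873
gripper_force: 0.0
```

Emit:
send_rows([
  [[0, 0, -1, 0, 0, 0], [0, 0, -3, 0, 0, 0], [0, 0, -6, 0, 0, 0], [0, 0, -9, 0, 0, 0], [0, 0, -13, 0, 0, 0], [0, 0, -17, 0, 0, 0], [0, 0, -21, 0, 0, 0], [0, 0, -23, 0, 0, 0]],
])

```text
clock: 16.25
tool_pos: [0.5123, -0.0114, 0.2432]
orientation: [-179.9, -0.4, -9.9]
force: [1.2, 0.3, 2.0]
opening: 0.0878
gripper_force: 0.0
```

```bash
cat >> h.py <<'E'
N=np.array([.5104,-.0121,0]);_c,_q=np.cos(np.radians(-10)),np.sin(np.radians(-10))
def P(x,y,z): return N+[_c*x-_q*y,_q*x+_c*y,z]
DZ=np.array([0,0,.039])
E
python3 - <<'E'
from h import *
rel(P(.092,.125,.26)-DZ,-100)
t=ctrl.snapshot("top");s=ctrl.snapshot("scene");pickle.dump(t,open("top3.pkl","wb"));pickle.dump(s,open("scene3.pkl","wb"))
print(ctrl.get_obs()["opening"])
E
```

```text
clock 16.25 tcp [ 0.5123 -0.0114  0.2432] rpy [-179.87   -0.4    -9.92] F [1.2 0.3 2. ] -> shift cm [  9.02 -12.38   2.31] turn [-0.41 -0.21 90.08]
0.08791101205667856
```

Emit:
send_rows([
  [[0, -3, 0, 0, 0, 7], [0, -6, 0, 0, 0, 14], [0, -9, 0, 0, 0, 21], [2, -12.4, 0, 0, 0, 28], [4, -12.4, 0, 0, 0, 35], [6, -12.4, 0, 0, 0, 42], [8, -12.4, 0, 0, 0, 49], [9, -12.4, 0, 0, 0, 56]],
], fingers=0)

```text
clock: 17.02
tool_pos: [0.6219, 0.0952, 0.236]
orientation: [179.9, -0.0, -66.3]
force: [-0.0, 0.5, -0.0]
opening: 0.0398
gripper_force: 0.0
```

Emit:
send_rows([
  [[0, 0, 0, 0, 0, 7], [0, 0, 0, 0, 0, 14], [0, 0, 0, 0, 0, 21], [0, 0, 0, 0, 0, 28], [0, 0, 0, 0, 0, 34], [0, 0, 0, 0, 0, 34], [0, 0, 0, 0, 0, 34], [0, 0, 0, 0, 0, 34]],
])

```text
clock: 17.68
tool_pos: [0.6206, 0.0953, 0.2367]
orientation: [180.0, -0.0, -99.8]
force: [-0.9, 0.2, 0.1]
opening: 0.0003
gripper_force: 0.0
```

Run:
```python
from h import *
t=ctrl.snapshot("top");out=[]
for nm in("top","scene"):
    s=ctrl.snapshot(nm);pickle.dump(s,open(nm+"3.pkl","wb"))
    x,y=(230,200) if nm=="top" else (300,170)
    out.append(cv2.resize(s["img"][y:y+130,x:x+130,::-1],(400,400),interpolation=3))
cv2.imwrite("pics/c1.png",np.hstack(out))
rel(P(.092,.132,.195)-DZ,-100);print(ctrl.get_obs()["opening"])
```

```text
clock 17.83 tcp [0.6207 0.0953 0.2368] rpy [180.    -0.   -99.85] F [ 0.2 -0.1 -0.5] -> shift cm [-0.71 -0.2   8.08] turn [ 0.   -0.    0.15]
0.00032625245440730434
```

View pics/c1.png

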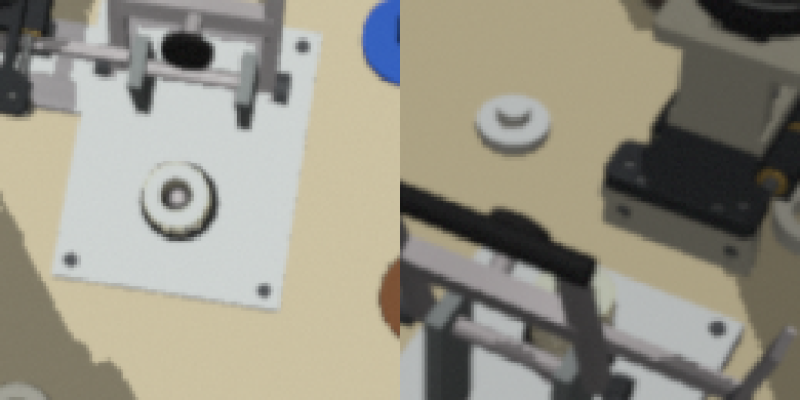

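The cartridge sits upright and concentric on the nest at top crop (178,198). The lever is up, and the catch tongue still crosses with its tab upright at scene crop (770,355). Next is the catch.

Emit:
send_rows([
  [[-0.7, -0.2, 2, 0, 0, 0], [-0.7, -0.2, 4, 0, 0, 0], [-0.7, -0.2, 6, 0, 0, 0], [-0.7, -0.2, 7, 0, 0, 0], [-0.7, -0.2, 8, 0, 0, 0], [-0.7, -0.2, 8.2, 0, 0, 0], [-0.7, -0.2, 8.2, 0, 0, 0]],
])

```text
clock: 18.42
tool_pos: [0.624, 0.1018, 0.1546]
orientation: [180.0, -0.0, -99.9]
force: [0.6, -0.9, 0.6]
opening: 0.0003
gripper_force: 0.0
```

Emit:
send_rows([
  [[-0.6, 0, 0, 0, 0, 0], [-1.2, 0, 0, 0, 0, 0], [-1.8, 0, 0.1, 0, 0, 0], [-2.4, 0, 0.3, 0, 0, 0], [-3.0, 0, 0.5, 0, 0, 0], [-3.5, 0, 0.8, 0, 0, 0], [-4.0, 0, 1.3, 0, 0, 0], [-4.4, 0, 1.9, 0, 0, 0]],
])

```text
clock: 19.08
tool_pos: [0.6321, 0.1462, 0.1357]
orientation: [-179.9, 0.0, -99.9]
force: [1.5, 1.4, 3.4]
opening: 0.0004
gripper_force: 1.0
```

Emit:
send_rows([
  [[-0.3, 0, 0.4, 0, 0, 0], [-0.5, 0, 0.6, 0, 0, 0], [-0.5, 0, 0.6, 0, 0, 0]],
])

```text
clock: 19.33
tool_pos: [0.6318, 0.1503, 0.1285]
orientation: [179.9, -0.1, -99.9]
force: [-0.5, -0.3, 0.1]
opening: 0.0006
gripper_force: 0.0
```

Run:
```python
from h import *
rel(P(.092,.179,.168)-DZ,-100)
```

```text
clock 19.33 tcp [0.6318 0.1503 0.1285] rpy [ 1.799e+02 -5.000e-02 -9.994e+01] F [-0.5 -0.3  0.1] -> shift cm [ 0.21 -0.06 -0.05] turn [ 0.1  -0.05  0.06]
```

Emit:
send_rows([
  [[0, 0, -2, 0, 0, 0], [0, 0, -5, 0, 0, 0], [0, 0, -8, 0, 0, 0], [0, 0, -12, 0, 0, 0], [0, 0, -15, 0, 0, 0], [0, 0, -17.5, 0, 0, 0], [0, 0, -17.5, 0, 0, 0], [0, 0, -17.5, 0, 0, 0]],
], fingers=0.6)

```text
clock: 20.0
tool_pos: [0.6328, 0.1504, 0.3064]
orientation: [-179.9, 0.1, -100.0]
force: [-0.1, -0.2, -1.3]
opening: 0.0481
gripper_force: 0.0
```

Run:
```python
from h import *
rel(P(.1567,0,.34)-DZ,-100);out=[]
for nm,(x,y) in(("top",(195,140)),("scene",(300,190))):
    s=ctrl.snapshot(nm);pickle.dump(s,open(nm+"4.pkl","wb"));a=cv2.resize(s["img"][y:y+140,x:x+140,::-1],(400,400),interpolation=3)
    for ang,c in((.05,(0,0,255)),(.75,(0,255,255)),(1.,(0,255,0))):
        for p in(P(.092,.15-.1*np.cos(ang),.152+.1*np.sin(ang)),P(.092,.15+.06*np.sin(.3+ang),.152+.06*np.cos(.3+ang))):
            v=(proj(s,p)-[x,y]+.5)*400/140;cv2.drawMarker(a,tuple(int(i) for i in v),c,0,8,1)
    out.append(a)
cv2.imwrite("pics/c2.png",np.hstack(out))
```

```text
clock 20.0 tcp [0.6328 0.1504 0.3064] rpy [-1.7988e+02  1.3000e-01 -9.9960e+01] F [-0.1 -0.2 -1.3] -> shift cm [18.14 -6.43  0.51] turn [-0.12  0.13  0.04]
```

View pics/c2.png

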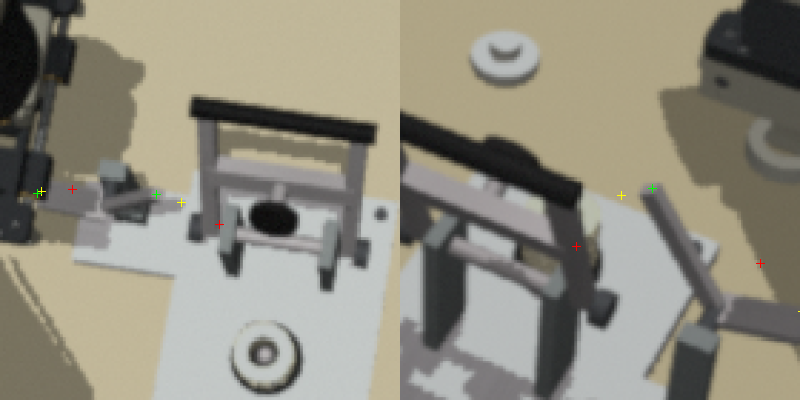

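The catch is right over: the tongue end sits on the green 1.0 rad mark at scene crop (652,188). The lever is still up and the cartridge is seated. Next is the crossbar.

Emit:
send_rows([
  [[3, -1.1, 0, 0, 0, 0], [6.5, -2.3, 0, 0, 0, 0], [10, -3.6, 0, 0, 0, 0], [13.5, -4.8, 0, 0, 0, 0], [16.5, -5.9, 0, 0, 0, 0], [18.1, -6.4, 0, 0, 0, 0], [18.1, -6.4, 0, 0, 0, 0], [18.1, -6.4, 0, 0, 0, 0]],
])

```text
clock: 20.77
tool_pos: [0.6636, -0.0403, 0.3028]
orientation: [179.8, -0.0, -100.1]
force: [-0.2, 0.4, -0.2]
opening: 0.0527
gripper_force: 0.0
```

Run:
```python
from h import *
rel(P(.1567,0,.260)-DZ,-100);print(ctrl.get_obs()["opening"])
```

```text
clock 20.77 tcp [ 0.6636 -0.0403  0.3028] rpy [ 1.7983e+02 -4.0000e-02 -1.0008e+02] F [-0.2  0.4 -0.2] -> shift cm [-0.12 -0.12  8.18] turn [ 0.17 -0.04 -0.08]
0.05265235690523789
```

Emit:
send_rows([
  [[0, -0.1, 2, 0, 0, 0], [0, -0.1, 3.5, 0, 0, 0], [0, -0.1, 5, 0, 0, 0], [0, -0.1, 6, 0, 0, 0], [0, -0.1, 7, 0, 0, 0], [0, -0.1, 8, 0, 0, 0], [0, -0.1, 8.2, 0, 0, 0], [0, -0.1, 8.2, 0, 0, 0]],
])

```text
clock: 21.43
tool_pos: [0.6648, -0.0391, 0.2219]
orientation: [179.9, -0.0, -99.9]
force: [0.1, -0.7, 0.5]
opening: 0.0527
gripper_force: 0.0
```

Emit:
send_rows([
  [[0, 0, 0, 0, 0, 0], [0, 0, 0, 0, 0, 0], [0, 0, 0, 0, 0, 0], [0, 0, 0, 0, 0, 0], [0, 0, 0, 0, 0, 0], [0, 0, 0, 0, 0, 0], [0, 0, 0, 0, 0, 0], [0, 0, 0, 0, 0, 0]],
], fingers=0)

```text
clock: 22.1
tool_pos: [0.6653, -0.0395, 0.223]
orientation: [-180.0, 0.0, -100.0]
force: [0.1, -0.5, 1.1]
opening: 0.0171
gripper_force: 30.0
```

Run:
```python
from h import *
print(ctrl.get_obs()["opening"])
# tool y = press -x, tool z = down: shift from th=0
for th in np.arange(0,1.96,.08): print(round(th,2),round(100*.18*(np.sin(th-.35)-np.sin(-.35)),2),round(-100*.18*(np.cos(th-.35)-np.cos(.35)),2),end=" | ")
rel(P(.1567,0,.260)-DZ,-100)
```

```text
0.017071159767451712
0.0 0.0 -0.0 | 0.08 1.37 -0.44 | 0.16 2.77 -0.77 | 0.24 4.2 -0.98 | 0.32 5.63 -1.08 | 0.4 7.07 -1.07 | 0.48 8.51 -0.94 | 0.56 9.92 -0.7 | 0.64 11.32 -0.34 | 0.72 12.68 0.13 | 0.8 14.0 0.7 | 0.88 15.27 1.38 | 0.96 16.48 2.16 | 1.04 17.63 3.03 | 1.12 18.7 3.99 | 1.2 19.7 5.03 | 1.28 20.6 6.15 | 1.36 21.42 7.34 | 1.44 22.13 8.58 | 1.52 22.75 9.89 | 1.6 23.25 11.23 | 1.68 23.65 12.62 | 1.76 23.94 14.03 | 1.84 24.11 15.46 | 1.92 24.17 16.89 | clock 22.1 tcp [ 0.6653 -0.0395  0.223 ] rpy [-179.97    0.    -99.95] F [ 0.1 -0.5  1.1] -> shift cm [-0.    0.06  0.2 ] turn [-0.03  0.    0.05]
```

Gripped on the bar (17 mm, 30 N). Following the arc.

Emit:
send_rows([
  [[1.4, -0.4, 0, 0, 0, 0], [1.4, -0.4, 0, 0, 0, 0]],
])

```text
clock: 22.27
tool_pos: [0.6657, -0.0479, 0.2217]
orientation: [179.8, 0.5, -99.8]
force: [-8.5, 24.6, 4.0]
opening: 0.0169
gripper_force: 30.0
```

I put the shift in the wrong column (tool x instead of tool y), so the pads moved slightly along the bar. Undoing that.

Emit:
send_rows([
  [[-0.7, 0.2, 0, 0, 0, 0], [-1.4, 0.4, 0, 0, 0, 0], [-1.4, 0.4, 0, 0, 0, 0], [-1.4, 0.4, 0, 0, 0, 0]],
])

```text
clock: 22.6
tool_pos: [0.6629, -0.0459, 0.2228]
orientation: [179.8, -0.5, -100.1]
force: [-2.8, -22.9, -0.5]
opening: 0.0169
gripper_force: 30.0
```

Run:
```python
from h import *
rel(P(.1567,0,.260)-DZ,-100)
```

```text
clock 22.6 tcp [ 0.6629 -0.0459  0.2228] rpy [ 179.8    -0.53 -100.09] F [ -2.8 -22.9  -0.5] -> shift cm [-0.69 -0.07  0.18] turn [ 0.2  -0.53 -0.09]
```

Emit:
send_rows([
  [[0.6, 0, 0, 0, 0, 0], [0.6, 0, 0, 0, 0, 0]],
])

```text
clock: 22.77
tool_pos: [0.664, -0.0461, 0.2225]
orientation: [180.0, 0.0, -100.0]
force: [0.2, -2.8, -0.7]
opening: 0.0171
gripper_force: 30.0
```

Emit:
send_rows([
  [[0, 0.7, -0.2, 0, 0, 0], [0, 1.4, -0.4, 0, 0, 0], [0, 2.8, -0.8, 0, 0, 0], [0, 4.2, -1.0, 0, 0, 0], [0, 5.6, -1.1, 0, 0, 0], [0, 7.1, -1.1, 0, 0, 0], [0, 8.5, -0.9, 0, 0, 0], [0, 9.9, -0.7, 0, 0, 0]],
])

```text
clock: 23.43
tool_pos: [0.5658, -0.0286, 0.2295]
orientation: [-180.0, -0.0, -100.0]
force: [4.8, -5.4, -9.5]
opening: 0.0166
gripper_force: 30.0
```

Emit:
send_rows([
  [[0, 1.4, 0.4, 0, 0, 0], [0, 2.8, 0.8, 0, 0, 0], [0, 4.1, 1.4, 0, 0, 0], [0, 5.4, 2.1, 0, 0, 0], [0, 6.6, 2.9, 0, 0, 0], [0, 7.7, 3.7, 0, 0, 0], [0, 8.8, 4.7, 0, 0, 0], [0, 9.8, 5.7, 0, 0, 0]],
])

```text
clock: 24.1
tool_pos: [0.4712, -0.0115, 0.1735]
orientation: [-179.8, 0.0, -99.9]
force: [10.4, -8.1, -4.3]
opening: 0.0169
gripper_force: 30.0
```

Run:
```python
from h import *
th=1.2
rel(P(.095-.18*np.sin(th-.35),-.007,.110+.18*np.cos(th-.35)-.017)-DZ,-100)
rel(P(-.085,-.007,.093)-DZ,-100)
```

```text
clock 24.1 tcp [ 0.4712 -0.0115  0.1735] rpy [-1.7976e+02  1.0000e-02 -9.9900e+01] F [10.4 -8.1 -4.3] -> shift cm [0.07 0.15 0.07] turn [-0.24  0.01  0.1 ]
clock 24.1 tcp [ 0.4712 -0.0115  0.1735] rpy [-1.7976e+02  1.0000e-02 -9.9900e+01] F [10.4 -8.1 -4.3] -> shift cm [ 0.07  4.68 11.93] turn [-0.24  0.01  0.1 ]
```

Emit:
send_rows([
  [[0, 0.9, 1.1, 0, 0, 0], [0, 1.7, 2.3, 0, 0, 0], [0, 2.4, 3.6, 0, 0, 0], [0, 3.0, 4.9, 0, 0, 0], [0, 3.5, 6.2, 0, 0, 0], [0, 3.9, 7.6, 0, 0, 0], [0, 4.2, 9.0, 0, 0, 0], [0, 4.4, 10.1, 0, 0, 0]],
])

```text
clock: 24.77
tool_pos: [0.427, -0.0037, 0.0721]
orientation: [-179.9, 0.0, -99.9]
force: [3.2, -6.2, 6.5]
opening: 0.0176
gripper_force: 30.0
```

Emit:
send_rows([
  [[0, 0.1, 0.6, 0, 0, 0], [0, 0.1, 1.2, 0, 0, 0], [0, 0.1, 1.6, 0, 0, 0], [0, 0.1, 1.8, 0, 0, 0], [0, 0.1, 1.8, 0, 0, 0]],
])

```text
clock: 25.18
tool_pos: [0.426, -0.0036, 0.0546]
orientation: [-179.9, -0.0, -99.9]
force: [-1.7, -4.7, 11.5]
opening: 0.017
gripper_force: 30.0
```

Run:
```python
from h import *
rel(P(-.085,-.007,.093)-DZ,-100)
s=ctrl.snapshot("scene");pickle.dump(s,open("scene5.pkl","wb"))
```

```text
clock 25.18 tcp [ 0.426  -0.0036  0.0546] rpy [-1.7994e+02 -2.0000e-02 -9.9890e+01] F [-1.7 -4.7 11.5] -> shift cm [0.08 0.04 0.06] turn [-0.06 -0.02  0.11]
```

Emit:
send_rows([
  [[0, 0, 0.1, 0, 0, 0], [0, 0, 0.1, 0, 0, 0]],
])

```text
clock: 25.4
tool_pos: [0.426, -0.0036, 0.0539]
orientation: [-179.9, -0.0, -99.9]
force: [-2.5, -3.9, 12.6]
opening: 0.0172
gripper_force: 30.0
```

Emit:
send_rows([
  [[0, 0, 0.1, 0, 0, 0], [0, 0, 0.1, 0, 0, 0]],
])

```text
clock: 25.57
tool_pos: [0.426, -0.0036, 0.053]
orientation: [-179.9, -0.0, -99.9]
force: [-4.1, -3.5, 13.8]
opening: 0.017
gripper_force: 30.0
```

Emit:
send_rows([
  [[0, 0, 0.15, 0, 0, 0], [0, 0, 0.15, 0, 0, 0]],
])

```text
clock: 25.73
tool_pos: [0.4261, -0.0036, 0.052]
orientation: [-179.9, -0.0, -99.9]
force: [-6.0, -2.8, 21.2]
opening: 0.0174
gripper_force: 30.0
```

Emit:
send_rows([
  [[0, 0, 0.1, 0, 0, 0], [0, 0, 0.1, 0, 0, 0], [0, 0, 0.1, 0, 0, 0], [0, 0, 0.1, 0, 0, 0]],
])

```text
clock: 26.07
tool_pos: [0.4261, -0.0036, 0.0514]
orientation: [-179.9, -0.0, -99.9]
force: [-8.2, -3.0, 25.1]
opening: 0.0168
gripper_force: 30.0
```

Run:
```python
from h import *
rel(P(-.085,-.007,.093)-DZ,-100)
o=ctrl.get_obs();print(o["opening"],o["gripper_force"])
```

```text
clock 26.07 tcp [ 0.4261 -0.0036  0.0514] rpy [-1.7991e+02 -1.0000e-02 -9.9880e+01] F [-8.2 -3.  25.1] -> shift cm [ 0.07  0.05 -0.26] turn [-0.09 -0.01  0.12]
0.01680339008922189 30.02248853445053
```

Emit:
send_rows([
  [[0, 0, 0, 0, 0, 0], [0, 0, 0, 0, 0, 0], [0, 0, 0, 0, 0, 0], [0, 0, 0, 0, 0, 0], [0, 0, 0, 0, 0, 0], [0, 0, 0, 0, 0, 0], [0, 0, 0, 0, 0, 0], [0, 0, 0, 0, 0, 0]],
])

```text
clock: 26.73
tool_pos: [0.4261, -0.0036, 0.0514]
orientation: [-179.9, -0.0, -99.9]
force: [-6.8, -2.4, 24.7]
opening: 0.0175
gripper_force: 30.0
```

Run:
```python
from h import *
# bar end seen from above: dark pixels left of the gripper vs. predicted bar axis at the stop
s=ctrl.snapshot("top");g=s["img"].max(2)
for y in(.070,.066,-.066,-.070):
    u,v=proj(s,P(-.085,y,.110)).round().astype(int); col=g[v-14:v+15,u]; d=np.where(col<50)[0]-14; print((u,v),"dark rows rel. to predicted",d)
```

```text
(np.int64(253), np.int64(289)) dark rows rel. to predicted [-9  0]
(np.int64(254), np.int64(290)) dark rows rel. to predicted [1]
(np.int64(307), np.int64(298)) dark rows rel. to predicted [-1  0  1  2]
(np.int64(308), np.int64(298)) dark rows rel. to predicted [-1  0  1  2]
```

The force holds steady at about 25 N against the stop, and the bar shows where it should be at the stop. Handing in.

```bash
python3 -c "
from plant import ctrl
print(ctrl.close_job())"
```

```text
the job is handed in; nothing more can be done
None
```

I seated the cartridge on the nest stub, flipped the catch right over, and handed the job in at about 27 s with the gripper holding the crossbar at its stop (30 N grip, 25 N up on the tool); no verdict came back, and pad pressure on the cartridge was inferred from the force, not seen.

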